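Snap the cap onto the clip press stud and hold it down

ROBOT

A 6-joint arm with a two-finger parallel gripper is mounted at the origin on the work surface. World frame = base frame: x ahead of the robot, y to its left, z up, the work surface at z = 0. Lengths are in m, angles in rad, forces in N, time in s.
With the tool pointing down it reaches from about 0.325 to 0.85 m from the base axis. Payload 15.5 kg.
Tool frame: the origin (TCP) lies at the very end of the fingers, on their centre line; the grasp point (between the pads) lies 19 mm behind it (env.tcp_to_grasp is the distance from the TCP to the grasp point, in m); z points along the fingers, y is the line along which they close (so a half turn about z gives the same grasp; the last joint's range is limited). The gripper opens to 91 mm and grips with 3 to 60 N. Pads are 32 mm wide; open, the fingers measure 118 mm over their backs; the gripper's body (76 mm by 178 mm) begins 60 mm behind the grasp point.
Start: joints at [-1.365, 0.494, 1.345, -0, 1.302, -0.096], TCP at [0.186, -0.597, 0.214] pointing down, gripper open.
Joint ranges: [-2.91, 2.91], [-0.82, 2.16], [0.22, 2.67], [-1.22, 4.37], [0.12, 2.79], [-3.08, 3.08]. Speed limits (rad/s): [1.89, 1.89, 2.57, 3.01, 3.01, 3.01].

INTERFACE

Orientations are given as a unit quaternion [w, x, y, z].
In Python, from station import env, cams, job gives the robot as it stands. The module is installed in compiled form; this text tells all that it offers.
- The arm moves only by the shell command python3 -m handwheel 'ROWS'. ROWS is JSON, a list of rows, each an object with "slide": the shift along the world's x, y, z in cm, a list of three; "twist": the turn, a rotation vector about the world's x, y, z in degrees, a list of three; "jaw": the closure, from 0 (fully open) to 1 (shut). A call has 1 to 8 rows; each row is the pose to reach, as a shift and turn from the pose commanded when the call began; what a row does not reach only later rows make up. A row lasts 1/8 s, in which the tool goes at most 62.5 mm and 10.7 degrees, less where a joint would pass 70% of its speed; a pose out of reach is approached as far as the arm can. A call with a gripper value outside its range is refused whole. The fingers move at their own pace and stop on an object; the grip force is fixed at half the most. Time passes only in rows, so rows that repeat a pose let the fingers close. It gives the time, the measured TCP pose, the force, the opening and the grip force at its end, in the units of the state.
- env.state(): the state, without advancing time (a new reading comes with each control period).
- cams.snapshot(name): name is "scene" or "top"; returns (picture, depth): 384x512x3 uint8, red, green, blue; 384x512 float32, m along the optical axis (not along the pixel's ray), 0 where there is no reading.
- cams.camera_info(name): a dict with "fx", "fy", "cx", "cy" (pixels), "R" (3x3) and "t" (3): a world point X has camera coordinates R X + t. Camera axes: x right, y down, z forward; pixel columns grow to the right and rows downward; lengths in m; the calibration is good to about 2 mm. A picture is of the moment at which its call begins. camera_info takes no time and is no camera call.
- job.job_done(): hands the job in; it is judged then, once.
The state is a dict: "time": time; "joint_positions": joint angles; "qd": joint speeds; "effort": joint torques, N m; "eef_pos": TCP position; "orientation": TCP orientation; "contact_force": force on the tool from outside, world axes, zero at the start; "ft_torque": the same for the moment, N m; "grip_width": opening from 0.0 (shut) to 1.0 (fully open); "finger_force": force on a finger pad.
Only numpy, scipy, OpenCV 4.12 (cv2) and the standard library are available. Lean on these libraries where they do the work, as an engineer would, in place of code of your own. Each camera call takes 0.05 s, during which the arm holds its last target. There are 200 camera calls.

TASK

Slide the stepped brass snap cap along its rail and out of the open end, then push it down over the bare stud of the cast-iron clip press base until it clicks, and keep pressing after the click so that its rim sits fully home on the collar. Leave the stapler, the paperclip tray and the glass stopper alone. Finish while still holding the cap and bearing down on it firmly: do not let go.

Things in the scene. Friction and masses are not known exactly. Their poses are not given: they have to be found in the camera images.
- cap: Stepped brass snap cap, upright, about 120 g, 55 mm tall: a 16-sided skirt 40 mm across and 23 mm high, open mouth down, and on it a round grip boss 24 mm in diameter, 32 mm high. Origin at the centre of the mouth's rim (underside), z up through the boss. In the mouth is a 3 mm high lip with a 25 mm bore; above it the cavity is 31 mm wide, up to 18 mm from the rim.
- rail: Fixed grey steel channel holding the cap. Origin on the counter; x along the channel. Floor 5 mm thick, 62 mm wide, x -72 to +102 mm. From x = -22 to +102 mm there are walls 44 mm apart and lips over both sides (underside 31, top 35 mm above the counter) with a 30 mm wide slot along the middle: the skirt is trapped, the boss stands 25 mm out above the lips. Walled off at +x, open at -x.
- rail_exit (a point): Point on the rail's centre line at x = -55 mm, on the bare floor (5 mm above the counter) beyond the lips: a cap whose origin is here is clear of the lips and can be lifted off.
- press: Heavy fixed cast-iron clip press base, a 170 x 120 mm plate; origin on the counter under the stud's vertical axis. A round collar 64 mm in diameter has its flat top 42 mm above the counter; from it rises a steel stud 20 mm in diameter, 16.5 mm tall, tapered on top. A column stub 32 mm in diameter, 50 mm high above the counter, stands 66 mm from the stud towards the press's +x.
- seat (a point): Centre of the collar top, on the stud's axis: the cap's origin when fully home. Four spring balls 7.5 mm above the collar bulge to 29 mm across: they meet the cap's lip when its rim is about 12 mm above the collar and need a push of 11 to 16 N to pass; then resistance drops (the click, rim about 7 mm up) and the cap goes on down to the collar. About 10 N more there is bearing down firmly.
- stopper: Squat brown glass bottle stopper, 44 mm wide, 41 mm tall, standing on the counter; bystander. Origin at the centre of its underside.
- tray: Dented aluminium tray of jumbo paperclips, 120 x 170 x 22 mm; bystander. Origin at the centre of its underside.
- stapler: Grey electric stapler with a rocker switch on top, 200 x 66 x 94 mm; bystander. Origin at the centre of its underside.
Things that resemble listed ones, but are neither listed nor needed, are in the scene too. What is shaped like the press but purple or red is not meant.

How it is judged:
On the way, in this order (a step that is already met when the one before it is completed fails the run):
1. the cap is slid along the rail until it is clear of the lips at the open end (x of cap in the frame of rail below -0.035 m and horizontal distance between cap and rail below 0.16 m).
2. the cap has clicked over the stud and its rim is down on the collar (horizontal distance between cap and seat below 0.004 m and z of cap in the frame of seat below 0.002 m and angle between cap's own z axis and vertical below 0.1 rad), for 0.2 s.
At the end, for the whole second after the job is handed in: The cap is home on the stud: within 4 mm of the stud's axis, rim within 2 mm of the collar, upright within 0.1 rad, and the gripper is still on it, pressing it onto the press base with more than 5 N through the last second (all of step 2 and contact force between cap and press above 5 N and contact force between the fingers and cap above 3 N); the arm keeps its last pose, push and grip.
It fails at once if a bystander (stapler, tray, stopper) is shifted by more than 15 mm (distance of any of stapler, tray, stopper from where it was at the start of the episode above 0.015 m).
It also fails if it takes over 42 s, if anything falls off the work surface, if the arm or the gripper's body presses on something with over 40 N, if the wrist force passes 120 N, or if a joint passes its speed limit or range.

## Working session

There is one attempt and no reset: what is moved stays moved. The work goes in short steps, Python scripts to look and compute and a shell command to move; the robot and the scene stay as the last step left them, time stands still between calls to the robot, and variables do not carry over. Pictures are saved under pics/ and viewed, at most 10 in all, crops included, and the job is handed in when it is done.

```bash
mkdir -p pics; cat > h.py <<'E'
import numpy as np,cv2
from station import env,cams,job
def snap(n,f):
    p,d=cams.snapshot(n); np.save('pics/'+f+'.npy',d); cv2.imwrite('pics/'+f+'.png',p[:,:,::-1]); return p,d
def pt(n,d,u,v):
    c=cams.camera_info(n); z=np.median(d[v-1:v+2,u-1:u+2]); return ray(c,u,v,z)
def ray(c,u,v,z):
    X=np.array([(u-c['cx'])/c['fx']*z,(v-c['cy'])/c['fy']*z,z]); return np.array(c['R']).T@(X-np.array(c['t']))
def cloud(n,d):
    c=cams.camera_info(n); v,u=np.mgrid[:384,:512]; X=np.stack([(u-c['cx'])/c['fx']*d,(v-c['cy'])/c['fy']*d,d],-1)-np.array(c['t']); return X@np.array(c['R'])
E
python3 - <<'E'
from h import *
for n in('scene','top'):
    snap(n,n+'0'); c=cams.camera_info(n); print(n,c)
a=cv2.imread('pics/top0.png');cv2.imwrite('pics/top0b.png',cv2.resize(a,(800,600),interpolation=cv2.INTER_CUBIC))
print(env.state())
E
```

```text
scene {'fx': 401.04801902001213, 'fy': 401.04801902001213, 'cx': 257.58067529413495, 'cy': 189.67683559146408, 'R': array([[ 0.29778665,  0.9546303 ,  0.00202509],
       [ 0.62038429, -0.19190902, -0.76045661],
       [-0.72556629,  0.22771016, -0.64938559]]), 't': array([-0.21790407, -0.27706285,  1.73613054])}
top {'fx': 408.93760950643207, 'fy': 408.93760950643207, 'cx': 260.80288341769506, 'cy': 198.63610707089356, 'R': array([[ 2.29600909e-02, -9.99734484e-01,  1.94828068e-03],
       [-9.93021600e-01, -2.30313231e-02, -1.15661833e-01],
       [ 1.15675994e-01,  7.20921397e-04, -9.93286738e-01]]), 't': array([0.08272962, 0.54130098, 1.32077771])}
{'time': 0.1, 'joint_positions': array([-1.36448427e+00,  4.94122477e-01,  1.34605709e+00,  2.05332473e-05,
        1.30251512e+00, -9.55059956e-02]), 'qd': array([ 0.00036554, -0.00156203, -0.00298957,  0.0016985 ,  0.00069313,
        0.00134375]), 'effort': array([ 1.40935350e-03, -8.80237198e+01, -3.82546735e+01,  7.10238330e-02,
        4.82287304e-02, -5.29791805e-06]), 'eef_pos': array([ 0.18572133, -0.5964112 ,  0.2134011 ]), 'orientation': array([-5.50717757e-04,  9.88635086e-01,  1.50334169e-01, -2.06296140e-05]), 'contact_force': array([ 0.36306143, -0.50869624, -0.10301132]), 'ft_torque': array([-0.00183087, -0.06508849,  0.02170121]), 'finger_force': 0.0, 'grip_width': 0.9979422696269136}
```

View pics/top0b.png

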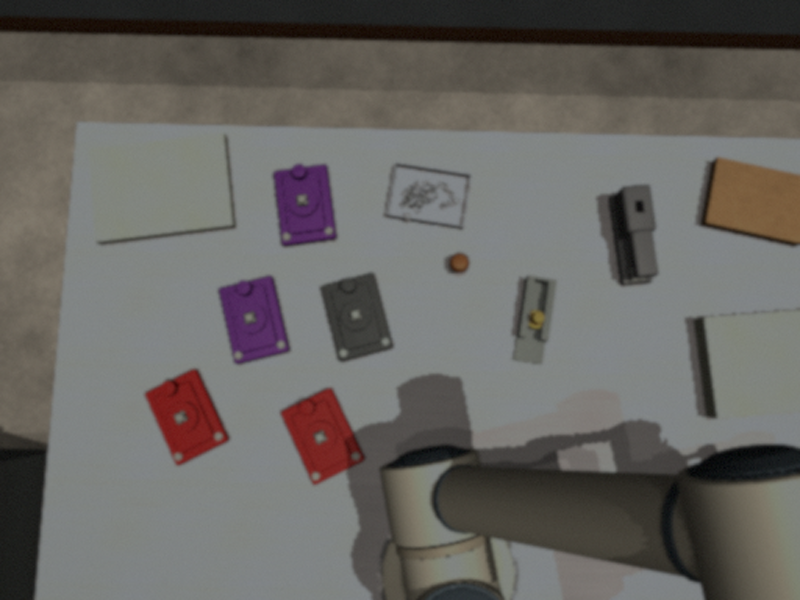

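View pics/scene0.png

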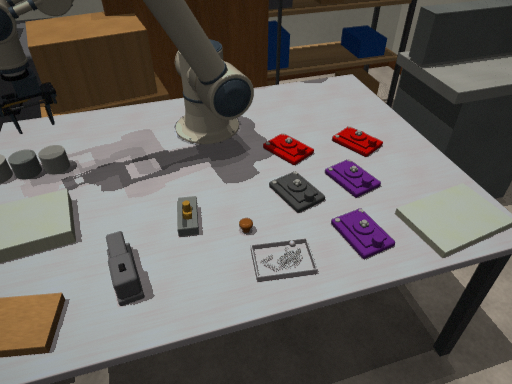

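The top view (800x600) shows the rail at (534,320), with its open end at the bottom (529,360) and the cap boss at (537,319). The dark press stud is at (356,314). The stopper at (458,262) is between them but farther out. Next I'll compute positions.

```bash
python3 - <<'E'
from h import *
d=np.load('pics/top0.npy'); a=cv2.imread('pics/top0.png'); P=cloud('top',d)
np.set_printoptions(precision=4,suppress=True)
def rep(name,m):
    q=P[m]; print(name,len(q),q.mean(0),q.min(0),q.max(0))
    return q
sub=lambda u0,u1,v0,v1:(np.indices((384,512))[1]>=u0)&(np.indices((384,512))[1]<u1)&(np.indices((384,512))[0]>=v0)&(np.indices((384,512))[0]<v1)
z=P[...,2]
r=sub(322,360,172,238)
rep('boss',r&(z>.05)); rep('lips',r&(z>.028)&(z<.042))
q=P[r&(z>.003)&(z<.042)]; print('rail rect',cv2.minAreaRect((q[:,:2]*1000).astype(np.float32)),cv2.boxPoints(cv2.minAreaRect((q[:,:2]*1000).astype(np.float32))))
r=sub(200,255,170,234)
rep('stud',r&(z>.052)&sub(220,236,194,210)); rep('collar',r&(z>.037)&(z<.046)&sub(212,245,186,220)); rep('column',r&(z>.04)&sub(214,232,176,190))
q=P[r&(z>.006)&(z<.035)]; b=cv2.minAreaRect((q[:,:2]*1000).astype(np.float32));print('press rect',b,cv2.boxPoints(b))
print('stop',pt('top',d,293,168),'table',pt('top',d,290,230),pt('top',d,180,130))
s=np.hstack([cv2.resize(a[165:240,315:368],(400,566),interpolation=2),cv2.resize(a[165:240,201:254],(400,566),interpolation=2)]);cv2.imwrite('pics/c1.png',s)
E
```

```text
boss 58 [ 0.4956 -0.1136  0.3545] [ 0.3828 -0.1844  0.0504] [0.5381 0.0942 1.3744]
lips 455 [ 0.553  -0.1771  0.035 ] [ 0.4846 -0.2165  0.028 ] [ 0.6213 -0.1387  0.0418]
rail rect ((529.9185791015625, -174.26878356933594), (222.41110229492188, 126.49214172363281), 0.36845117807388306) [[ 418.3086 -111.7391]
 [ 419.1221 -238.2287]
 [ 641.5286 -236.7984]
 [ 640.7151 -110.3089]]
stud 41 [0.5267 0.205  0.0578] [0.5132 0.1946 0.0523] [0.5394 0.2177 0.062 ]
collar 239 [0.5269 0.2048 0.0417] [0.476  0.1558 0.0371] [0.5767 0.2535 0.0459]
column 71 [0.5888 0.2235 0.0497] [0.5753 0.2076 0.0414] [0.6027 0.2371 0.0549]
press rect ((532.5222778320312, 209.26898193359375), (209.96388244628906, 182.65298461914062), 1.4029220342636108) [[425.3358 297.9978]
 [429.8078 115.3996]
 [639.7087 120.5401]
 [635.2368 303.1384]]
stop [ 0.6428 -0.0091  0.0405] table [ 0.4392 -0.005   0.0016] [0.7685 0.3748 0.022 ]
```

View pics/c1.png

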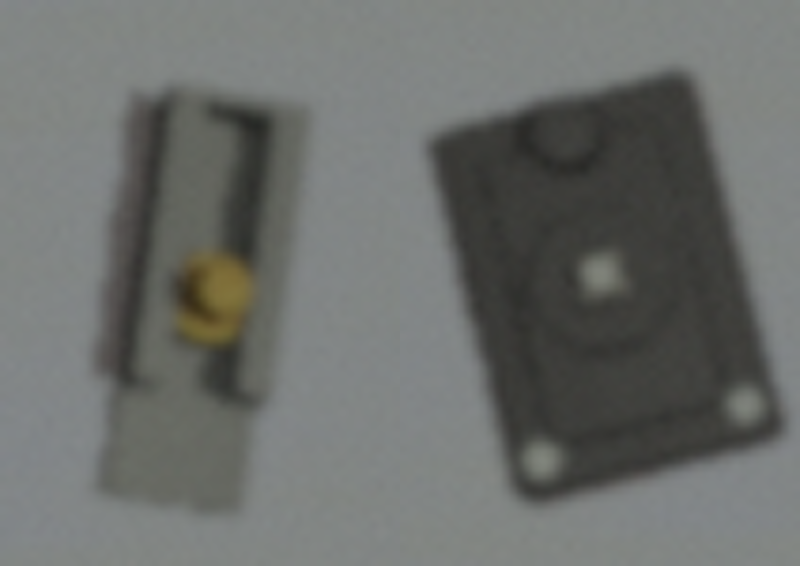

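The crop shows the boss top at (225,288) in the left panel and the stud top at (600,272) in the right one. The rail's bare end has corners at (100,490) and (240,510), and the far lip corners are at (165,88) and (308,103).

```bash
cat >> h.py <<'E'
def plane(n,u,v,z):
    c=cams.camera_info(n); R=np.array(c['R']); o=-R.T@np.array(c['t']); r=ray(c,u,v,1.)-o; return o+r*(z-o[2])/r[2]
E
python3 - <<'E'
from h import *
np.set_printoptions(precision=4,suppress=True)
k=75*1.0/566
L=lambda x,y,z,o=315:plane('top',o+(x+.5)*53/400-.5,165+(y+.5)*k-.5,z)
print('boss',L(225,288,.06)); far=(L(165,88,.035)+L(308,103,.035))/2; near=(L(100,490,.005)+L(240,510,.005))/2
print('far',far,'near',near,'len',np.linalg.norm((far-near)[:2]),'widths',L(308,103,.035)-L(165,88,.035),L(240,510,.005)-L(100,490,.005),'yaw',np.degrees(np.arctan2(*(far-near)[[1,0]])))
print('stud',L(600-400,272,.0585,201))
d=np.load('pics/scene0.npy');P=cloud('scene',d)
V,U=np.indices((384,512));
m=(P[...,2]>.05)&(P[...,2]<.07)
for n,(u,v) in dict(cap=(187,203),stud=(296,183)).items():
    q=P[m&(abs(U-u)<9)&(abs(V-v)<12)]; print(n,len(q),q.mean(0),(q.min(0)+q.max(0))/2,q.max(0)-q.min(0))
d=np.load('pics/top0.npy');P=cloud('top',d);m=(P[...,2]>.05)&(P[...,2]<.07)&(abs(U-344.5)<8)&(abs(V-203)<8);q=P[m];print('captop',len(q),q.mean(0),q.min(0),q.max(0))
# lips fit
m=(P[...,2]>.028)&(P[...,2]<.042)&(abs(U-342)<20)&(abs(V-205)<34);b=cv2.minAreaRect((P[m][:,:2]*1000).astype(np.float32));print(b)
E
```

```text
boss [ 0.5289 -0.1753  0.06  ]
far [ 0.6169 -0.1855  0.035 ] near [ 0.44   -0.1621  0.005 ] len 0.17847241202330852 widths [-0.0052 -0.0629  0.    ] [-0.0074 -0.062   0.    ] yaw -7.530043098437099
stud [0.5271 0.2042 0.0585]
cap 47 [ 0.5327 -0.177   0.058 ] [ 0.5299 -0.1769  0.0574] [0.0253 0.0227 0.0146]
stud 31 [0.5313 0.2008 0.0557] [0.5303 0.1999 0.056 ] [0.0196 0.0236 0.011 ]
captop 45 [ 0.5282 -0.1737  0.0598] [ 0.5181 -0.1844  0.0504] [ 0.5381 -0.163   0.0652]
((552.4601440429688, -178.18505859375), (63.1334342956543, 132.0963592529297), 81.90216827392578)
```

```bash
python3 -m handwheel '[{"slide":[34.3,42.1,0],"twist":[0,0,-25],"jaw":0},{"slide":[34.3,42.1,0],"twist":[0,0,-25],"jaw":0},{"slide":[34.3,42.1,0],"twist":[0,0,-25],"jaw":0},{"slide":[34.3,42.1,0],"twist":[0,0,-25],"jaw":0},{"slide":[34.3,42.1,0],"twist":[0,0,-25],"jaw":0},{"slide":[34.3,42.1,0],"twist":[0,0,-25],"jaw":0},{"slide":[34.3,42.1,0],"twist":[0,0,-25],"jaw":0},{"slide":[34.3,42.1,0],"twist":[0,0,-25],"jaw":0}]'; python3 -c "
from station import env;print(env.state())"
```

```text
time: 1.1
eef_pos: [0.4993, -0.2113, 0.2138]
orientation: [-0.0, 0.998, -0.067, -0.0]
contact_force: [0.7, -2.2, 0.5]
grip_width: 1.004
finger_force: 0.0
{'time': 1.1, 'joint_positions': array([-5.10472221e-01,  3.77617867e-01,  1.55035443e+00, -4.08128863e-05,
        1.21375979e+00,  1.19490091e+00]), 'qd': array([ 0.93112715,  0.16127977, -0.27303555, -0.00137301,  0.10282745,
        0.9281276 ]), 'effort': array([-1.02700192e+01, -7.93793893e+01, -3.20998442e+01,  2.09300104e-01,
        1.38852591e-02, -3.05304430e+00]), 'eef_pos': array([ 0.49932298, -0.2113174 ,  0.21383401]), 'orientation': array([-1.26242886e-05,  9.97737467e-01, -6.72305180e-02, -7.11810726e-05]), 'contact_force': array([ 0.68789995, -2.24620019,  0.54436329]), 'ft_torque': array([ 0.02084814,  0.0091582 , -0.02668702]), 'finger_force': 0.0, 'grip_width': 1.0042794042064354}
```

```bash
python3 -m handwheel '[{"slide":[2.7,3.4,-5],"twist":[0,0,0],"jaw":0},{"slide":[2.7,3.4,-11],"twist":[0,0,0],"jaw":0},{"slide":[2.7,3.4,-11],"twist":[0,0,0],"jaw":0},{"slide":[2.7,3.4,-11],"twist":[0,0,0],"jaw":0}]'; python3 - <<'E'
from h import *
print(env.state()['eef_pos'])
p,d=snap('scene','s1'); cv2.imwrite('pics/s1c.png',cv2.resize(cv2.imread('pics/s1.png')[120:270,100:300],(800,600),interpolation=2))
E
```

```text
time: 1.6
eef_pos: [0.5258, -0.1799, 0.1056]
orientation: [0.0, 0.998, -0.068, 0.001]
contact_force: [1.1, 0.3, 0.9]
grip_width: 1.006
finger_force: 0.0
[ 0.5258459  -0.17989489  0.10557045]
```

View pics/s1c.png

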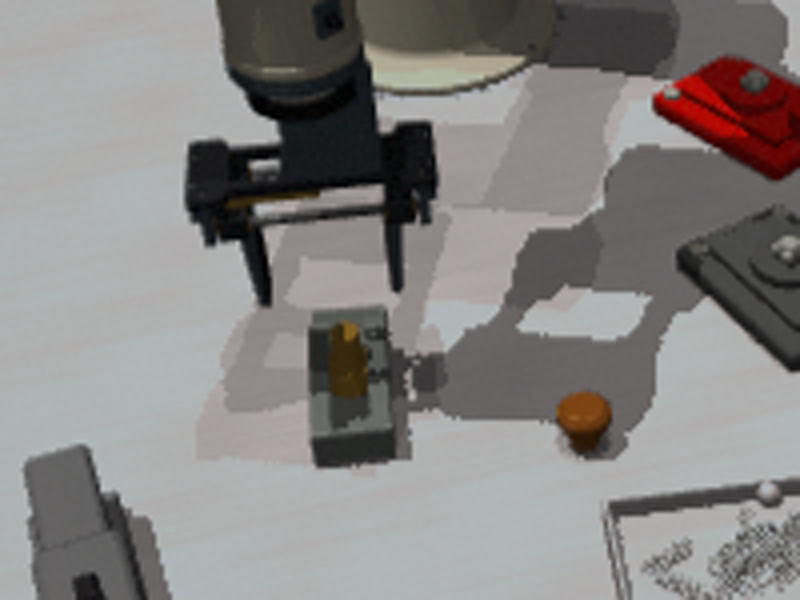

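The crop shows the open fingers, tips at (265,300) and (398,288), straddling the boss at (347,360). Now I'll descend and grip.

```bash
python3 -m handwheel '[{"slide":[0.3,0.4,-4],"twist":[0,0,0],"jaw":0},{"slide":[0.3,0.4,-6.6],"twist":[0,0,0],"jaw":0},{"slide":[0.3,0.4,-6.6],"twist":[0,0,0],"jaw":0},{"slide":[0.3,0.4,-6.6],"twist":[0,0,0],"jaw":1},{"slide":[0.3,0.4,-6.6],"twist":[0,0,0],"jaw":1},{"slide":[0.3,0.4,-6.6],"twist":[0,0,0],"jaw":1},{"slide":[0.3,0.4,-6.6],"twist":[0,0,0],"jaw":1},{"slide":[0.3,0.4,-6.6],"twist":[0,0,0],"jaw":1}]'
```

```text
time: 2.65
eef_pos: [0.5284, -0.1751, 0.038]
orientation: [0.0, 0.998, -0.067, -0.0]
contact_force: [0.0, 0.3, 0.5]
grip_width: 0.484
finger_force: 0.0
```

```bash
python3 -m handwheel '[{"slide":[0,0,0],"twist":[0,0,0],"jaw":1},{"slide":[0,0,0],"twist":[0,0,0],"jaw":1},{"slide":[0,0,0],"twist":[0,0,0],"jaw":1},{"slide":[0,0,0],"twist":[0,0,0],"jaw":1}]'
```

```text
time: 3.15
eef_pos: [0.5283, -0.1751, 0.0379]
orientation: [-0.0, 0.998, -0.067, -0.0]
contact_force: [-0.8, -0.4, -1.4]
grip_width: 0.256
finger_force: 30.0
```

The opening is about 24 mm, so it has the boss. Now slide, first in small steps while watching the lateral force.

```bash
python3 -m handwheel '[{"slide":[-1,0.13,0],"twist":[0,0,0],"jaw":1},{"slide":[-2,0.27,0],"twist":[0,0,0],"jaw":1},{"slide":[-3,0.4,0],"twist":[0,0,0],"jaw":1},{"slide":[-3,0.4,0],"twist":[0,0,0],"jaw":1}]'
```

```text
time: 3.65
eef_pos: [0.4973, -0.1709, 0.038]
orientation: [-0.0, 0.998, -0.067, -0.0]
contact_force: [0.5, 0.4, -0.6]
grip_width: 0.255
finger_force: 30.0
```

```bash
python3 -m handwheel '[{"slide":[-1,0.13,0],"twist":[0,0,0],"jaw":1},{"slide":[-2,0.27,0],"twist":[0,0,0],"jaw":1},{"slide":[-3,0.4,0],"twist":[0,0,0],"jaw":1},{"slide":[-4.2,0.57,0],"twist":[0,0,0],"jaw":1},{"slide":[-4.2,0.57,0],"twist":[0,0,0],"jaw":1},{"slide":[-4.2,0.57,0],"twist":[0,0,0],"jaw":1}]'; python3 - <<'E'
from h import *
print(env.state()['eef_pos'])
p,d=snap('scene','s2'); cv2.imwrite('pics/s2c.png',cv2.resize(cv2.imread('pics/s2.png')[150:246,130:258],(800,600),interpolation=2))
E
```

```text
time: 4.4
eef_pos: [0.4567, -0.1656, 0.038]
orientation: [0.0, 0.998, -0.067, 0.0]
contact_force: [-0.3, -1.1, -2.0]
grip_width: 0.251
finger_force: 30.0
[ 0.45671851 -0.16563806  0.03802451]
```

View pics/s2c.png

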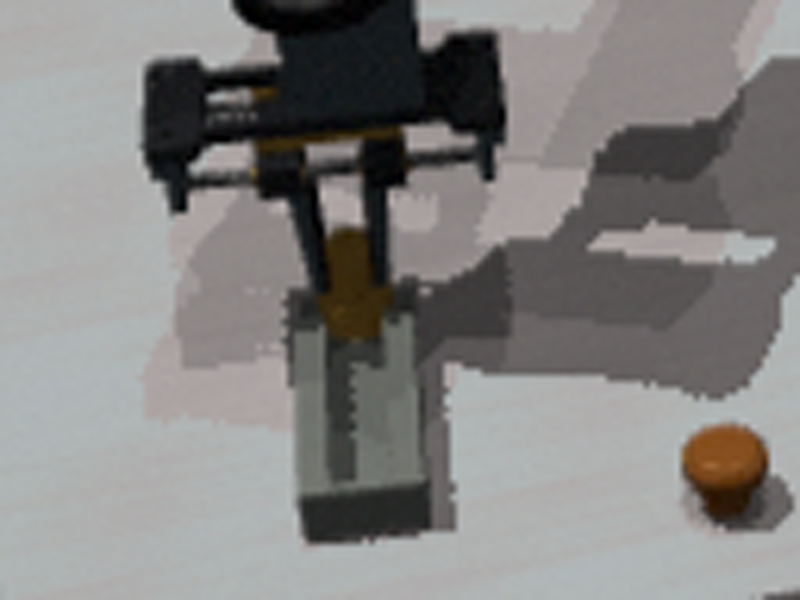

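The cap is out at the bare end: boss at (350,260), skirt at (355,315) clear of the lips that start at (350,330). I'll regrip lower so the fingertips sit just above the skirt shoulder and can push on it.

```bash
python3 -m handwheel '[{"slide":[0,0,0],"twist":[0,0,0],"jaw":0.6},{"slide":[0,0,0],"twist":[0,0,0],"jaw":0.6},{"slide":[0,0,-0.4],"twist":[0,0,0],"jaw":0.6},{"slide":[0,0,-0.9],"twist":[0,0,0],"jaw":0.6},{"slide":[0,0,-0.9],"twist":[0,0,0],"jaw":1},{"slide":[0,0,-0.9],"twist":[0,0,0],"jaw":1},{"slide":[0,0,-0.9],"twist":[0,0,0],"jaw":1},{"slide":[0,0,-0.9],"twist":[0,0,0],"jaw":1}]'
```

```text
time: 5.45
eef_pos: [0.4563, -0.1654, 0.0289]
orientation: [-0.0, 0.998, -0.067, -0.0]
contact_force: [-0.5, 0.1, -2.5]
grip_width: 0.258
finger_force: 30.0
```

```bash
python3 -m handwheel '[{"slide":[0,0,5],"twist":[0,0,0],"jaw":1},{"slide":[0,0,11],"twist":[0,0,0],"jaw":1},{"slide":[1,5,11],"twist":[0,0,0],"jaw":1},{"slide":[2,10,11],"twist":[0,0,0],"jaw":1},{"slide":[3,15,11],"twist":[0,0,0],"jaw":1},{"slide":[4,20,11],"twist":[0,0,0],"jaw":1},{"slide":[5,25,11],"twist":[0,0,0],"jaw":1},{"slide":[6,30,11],"twist":[0,0,0],"jaw":1}]'
python3 -m handwheel '[{"slide":[1.2,6.8,0],"twist":[0,0,0],"jaw":1},{"slide":[1.2,6.8,-3.6],"twist":[0,0,0],"jaw":1},{"slide":[1.2,6.8,-3.6],"twist":[0,0,0],"jaw":1},{"slide":[1.2,6.8,-3.6],"twist":[0,0,0],"jaw":1}]'; python3 - <<'E'
from h import *
print(env.state()['eef_pos'])
p,d=snap('scene','s3'); cv2.imwrite('pics/s3c.png',cv2.resize(cv2.imread('pics/s3.png')[135:219,240:352],(800,600),interpolation=2))
snap('top','t3'); cv2.imwrite('pics/t3c.png',cv2.resize(cv2.imread('pics/t3.png')[160:244,172:284],(800,600),interpolation=2))
E
```

```text
time: 6.45
eef_pos: [0.5164, 0.1363, 0.139]
orientation: [0.0, 0.998, -0.067, 0.0]
contact_force: [0.5, -0.3, -1.3]
grip_width: 0.254
finger_force: 30.0
time: 6.95
eef_pos: [0.5284, 0.2019, 0.1036]
orientation: [0.0, 0.998, -0.068, -0.0]
contact_force: [-0.2, -0.7, -0.8]
grip_width: 0.257
finger_force: 30.0
[0.52840409 0.2019042  0.10364982]
```

View pics/s3c.png

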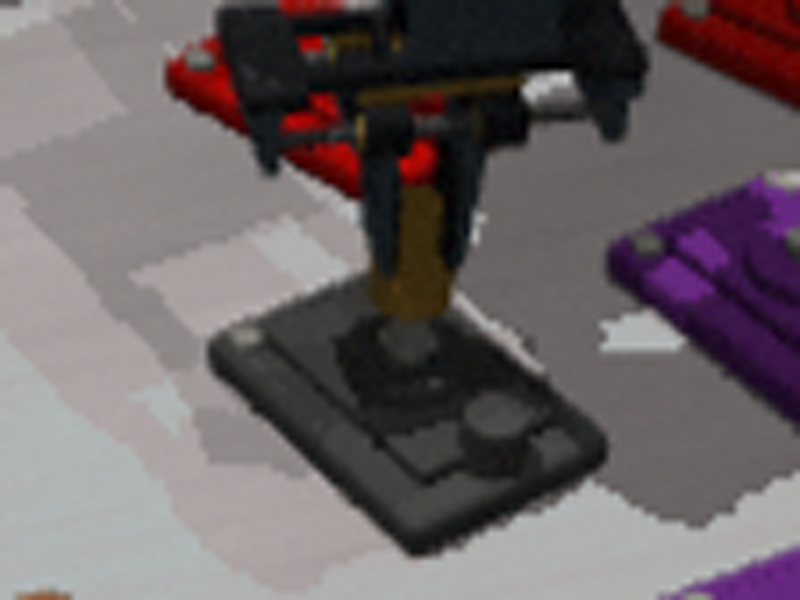

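The cap skirt at (411,295) is almost centred above the stud at (407,342). I'll quantify the offset from pixel masks in both views.

```bash
python3 - <<'E'
from h import *
np.set_printoptions(precision=4,suppress=True)
a=cv2.imread('pics/s3.png').astype(int)
for v in range(164,180): 
    r=a[v,285:312]; m=(r[:,2]-r[:,0]>25)&(r[:,2]-r[:,1]<60); print(v,np.where(m)[0]+285)
b=cv2.imread('pics/scene0.png').astype(int)
print(b[176:192,288:306].mean(-1).astype(int))
c=cams.camera_info('scene');R=np.array(c['R']);t=np.array(c['t'])
def pj(X): q=R@X+t; return q[0]/q[2]*c['fx']+c['cx'],q[1]/q[2]*c['fy']+c['cy']
e=np.array([.5284,.2019,0])
for z in(.0801,.1031,.0585,.042): print(z,pj(e+[0,0,z]))
d=np.load('pics/s3.npy');P=cloud('scene',d);V,U=np.indices(d.shape)
m=(abs(U-297.5)<6)&(V>166)&(V<178)&(P[...,2]>.083)&(P[...,2]<.1);q=P[m];print('skirt',len(q),cv2.minEnclosingCircle((q[:,:2]*1000).astype(np.float32)),q[:,:2].mean(0))
# circle fit with known r=20
from scipy.optimize import least_squares
k=q[(q[:,1]>.17)&(q[:,1]<.24)&(q[:,0]>.49)]; s=least_squares(lambda p:np.hypot(k[:,0]-p[0],k[:,1]-p[1])-.02,[.528,.202],loss='soft_l1',f_scale=.002);print(s.x,np.std(s.fun))
E
```

```text
164 [296 297 298 299 300 301]
165 [296 297 298 299 300 301]
166 [296 297 298 299 300 301]
167 [296 297 298 299 300 301]
168 [296 297 298 299 300]
169 [296 297 298 299 300]
170 [296 297 298 299 300]
171 [296 297 298 299 300 301]
172 [296 297 298 299 300 301]
173 [292 295 296 297 298 299 300 301 302 303]
174 [292 293 294 295 296 297 298 299 300 301 302]
175 [292 293 294 295 296 297 298 299 300 301 302]
176 [292 293 294 295 296 297 298 299 300 301 302]
177 [292 293 294 295 296 297 298 299 300 301 302]
178 [293 294 295 296 297 298 299 300 301]
179 [296 297 298]
[[ 70  70  70  68  68  69  69  69  72  69  66  69  73 107 143 170 172 172]
 [ 71  71  70  71  68  69  68  70  71  71  69  71  67  71  84 142 171 173]
 [ 70  71  72  72  71  70  69  69  71  70  71  70  67  58  66  86 121 170]
 [ 71  70  67  71  69  68  68  98 134 139 120  88  69  71  68  67  81 123]
 [ 71  71  68  71  70  75 107 134 146 145 142 129  74  71  70  69  67  80]
 [ 71  71  70  69  69 127 113 113 129 142 133  96 110  75  70  69  71  68]
 [ 71  70  68  69  68  94  91  80 103 110  84  73 107  69  68  71  72  67]
 [ 68  71  
[... 374 characters left out ...]
 38  57  69  70  71  69  68  70  68  70  70  70  70  55  38  24]
 [ 68  45  30  35  38  48  64  69  68  70  70  71  68  52  42  32  25  36]
 [ 73  67  50  37  26  31  33  38  35  35  36  37  37  31  28  24  36  66]
 [ 54  73  68  65  57  24  23  28  24  23  22  21  25  26  39  64  67  70]]
0.0801 (np.float64(296.99411622416085), np.float64(175.11117557007327))
0.1031 (np.float64(297.45016810443997), np.float64(169.68072383605866))
0.0585 (np.float64(296.57494007329245), np.float64(180.10252842656794))
0.042 (np.float64(296.2605127316761), np.float64(183.84658162827222))
skirt 42 ((538.0819091796875, 198.7300262451172), 19.007038116455078) [0.5453 0.1952]
[0.5304 0.2006] 0.0015618087036759353
```

View pics/t3c.png

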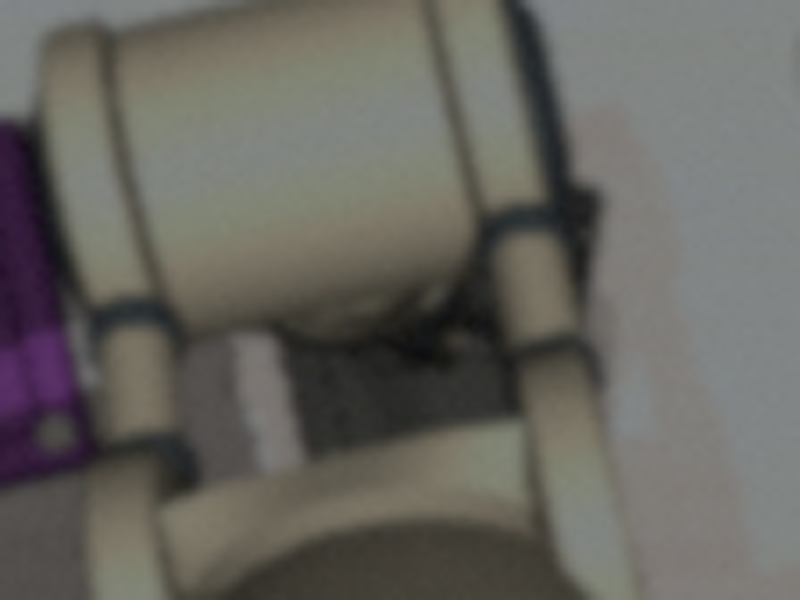

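The views agree: scene gives the cap at (0.5304, 0.2006) and the stud at (0.5303, 0.200). The top view is occluded by the arm. I'll descend in stages and watch the force.

```bash
python3 -m handwheel '[{"slide":[0,0,-1],"twist":[0,0,0],"jaw":1},{"slide":[0,0,-1.8],"twist":[0,0,0],"jaw":1},{"slide":[0,0,-2.3],"twist":[0,0,0],"jaw":1},{"slide":[0,0,-2.3],"twist":[0,0,0],"jaw":1}]'
python3 -m handwheel '[{"slide":[0,0,-0.1],"twist":[0,0,0],"jaw":1},{"slide":[0,0,-0.2],"twist":[0,0,0],"jaw":1},{"slide":[0,0,-0.2],"twist":[0,0,0],"jaw":1}]'
```

```text
time: 7.55
eef_pos: [0.528, 0.2025, 0.0794]
orientation: [0.0, 0.998, -0.067, -0.001]
contact_force: [-0.3, 0.6, -1.9]
grip_width: 0.256
finger_force: 30.0
time: 7.92
eef_pos: [0.5282, 0.2028, 0.0782]
orientation: [-0.0, 0.998, -0.067, -0.0]
contact_force: [-3.5, 2.6, 3.7]
grip_width: 0.258
finger_force: 30.0
```

```bash
python3 -m handwheel '[{"slide":[-0.1,0.1,0],"twist":[0,0,0],"jaw":1},{"slide":[-0.1,0.1,0],"twist":[0,0,0],"jaw":1}]'
python3 -m handwheel '[{"slide":[0,0,-0.1],"twist":[0,0,0],"jaw":1},{"slide":[0,0,-0.2],"twist":[0,0,0],"jaw":1},{"slide":[0,0,-0.2],"twist":[0,0,0],"jaw":1}]'
```

```text
time: 8.18
eef_pos: [0.5274, 0.2037, 0.078]
orientation: [-0.0, 0.998, -0.067, 0.0]
contact_force: [-1.6, 1.6, 1.8]
grip_width: 0.258
finger_force: 30.0
time: 8.55
eef_pos: [0.5274, 0.2038, 0.0762]
orientation: [-0.0, 0.998, -0.067, 0.0]
contact_force: [-4.7, 2.7, 8.6]
grip_width: 0.252
finger_force: 30.0
```

```bash
python3 -m handwheel '[{"slide":[-0.1,0.06,0],"twist":[0,0,0],"jaw":1},{"slide":[-0.1,0.06,-0.1],"twist":[0,0,0],"jaw":1},{"slide":[-0.1,0.06,-0.2],"twist":[0,0,0],"jaw":1},{"slide":[-0.1,0.06,-0.2],"twist":[0,0,0],"jaw":1}]'
python3 -m handwheel '[{"slide":[0,0,-0.1],"twist":[0,0,0],"jaw":1},{"slide":[0,0,-0.2],"twist":[0,0,0],"jaw":1},{"slide":[0,0,-0.2],"twist":[0,0,0],"jaw":1}]'
```

```text
time: 9.05
eef_pos: [0.5264, 0.2043, 0.074]
orientation: [-0.0, 0.998, -0.067, 0.0]
contact_force: [-1.8, 3.1, 4.7]
grip_width: 0.259
finger_force: 30.0
time: 9.43
eef_pos: [0.5261, 0.2042, 0.0717]
orientation: [-0.0, 0.998, -0.067, -0.0]
contact_force: [-2.0, 2.4, -1.6]
grip_width: 0.256
finger_force: 30.0
```

The force dropped at TCP 0.072 (rim about 6 mm up), which is the click. Continuing to the collar.

```bash
python3 -m handwheel '[{"slide":[0,0.04,-0.2],"twist":[0,0,0],"jaw":1},{"slide":[0,0.04,-0.4],"twist":[0,0,0],"jaw":1},{"slide":[0,0.04,-0.5],"twist":[0,0,0],"jaw":1},{"slide":[0,0.04,-0.5],"twist":[0,0,0],"jaw":1}]'
python3 -m handwheel '[{"slide":[0,0,-0.1],"twist":[0,0,0],"jaw":1},{"slide":[0,0,-0.1],"twist":[0,0,0],"jaw":1}]'
```

```text
time: 9.93
eef_pos: [0.5261, 0.2044, 0.0666]
orientation: [0.0, 0.998, -0.067, -0.0]
contact_force: [-3.2, -0.5, -7.2]
grip_width: 0.255
finger_force: 30.0
time: 10.18
eef_pos: [0.5265, 0.2045, 0.0659]
orientation: [-0.0, 0.998, -0.067, 0.0]
contact_force: [-1.2, 0.7, -5.0]
grip_width: 0.255
finger_force: 30.0
```

```bash
python3 -m handwheel '[{"slide":[0,0,-0.1],"twist":[0,0,0],"jaw":1},{"slide":[0,0,-0.2],"twist":[0,0,0],"jaw":1},{"slide":[0,0,-0.2],"twist":[0,0,0],"jaw":1}]'
python3 -m handwheel '[{"slide":[0,0,-0.1],"twist":[0,0,0],"jaw":1},{"slide":[0,0,-0.1],"twist":[0,0,0],"jaw":1}]'
```

```text
time: 10.55
eef_pos: [0.5267, 0.2045, 0.0655]
orientation: [-0.0, 0.998, -0.067, 0.001]
contact_force: [-9.9, -2.5, 25.9]
grip_width: 0.258
finger_force: 30.0
time: 10.8
eef_pos: [0.5269, 0.2046, 0.0652]
orientation: [-0.0, 0.998, -0.067, 0.001]
contact_force: [-11.7, -3.3, 39.4]
grip_width: 0.257
finger_force: 34.8
```

The cap is firmly on the collar: the TCP stopped at 0.065 against an expected 0.066, at 39 N. I'll ease off slightly and verify.

```bash
python3 -m handwheel '[{"slide":[-0.05,0,0.1],"twist":[0,0,0],"jaw":1},{"slide":[-0.05,0,0.1],"twist":[0,0,0],"jaw":1},{"slide":[-0.05,0,0.1],"twist":[0,0,0],"jaw":1},{"slide":[-0.05,0,0.1],"twist":[0,0,0],"jaw":1}]'; python3 - <<'E'
from h import *
snap('scene','s4'); cv2.imwrite('pics/s4c.png',cv2.resize(cv2.imread('pics/s4.png')[135:219,240:352],(800,600),interpolation=2))
E
```

```text
time: 11.3
eef_pos: [0.5268, 0.2045, 0.0653]
orientation: [-0.0, 0.998, -0.067, 0.001]
contact_force: [-5.2, -2.8, 18.1]
grip_width: 0.253
finger_force: 30.5
```

View pics/s4c.png

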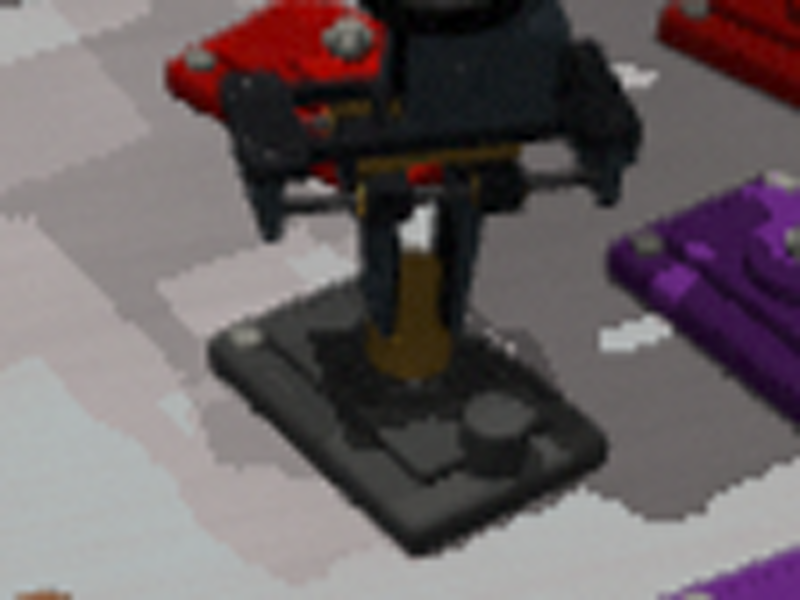

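The skirt sits flat on the collar: its bottom edge at (410,378) matches where it should be when home, and the push is a steady 18 N. Handing in.

```bash
python3 -c "
from station import env,job
print(env.state()['contact_force']);print(job.job_done());print(env.state()['contact_force'])"
```

```text
[-5.67315052 -3.37239317 18.61836459]
the job is handed in; nothing more can be done
None
the job is handed in; nothing more can be done
```

I slid the cap out of the rail and pressed it past the click onto the collar; I handed the job in at about 11 s, still gripping it at about 30 N and pressing down at about 18 N. The judge's verdict wasn't shown.

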